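Check a lidded pan under the height gauge

ROBOT

A 6-joint arm with a two-finger parallel gripper is mounted at the origin on a cart in front of the work surface, level with it; the furniture and walls round the work are solid. World frame = base frame: x ahead of the robot, y to its left, z up, the work surface at z = 0. Lengths are in mm, angles in degrees, forces in N, time in s.
With the tool pointing down it reaches from about 350 to 850 mm from the base axis. Payload 8.1 kg.
Tool frame: the origin (TCP) lies midway between the tips of the shut fingers; the grasp point (between the pads) lies 19 mm behind it; z points along the fingers, y is the line along which they close (so a half turn about z gives the same grasp; the last joint's range is limited). The gripper opens to 85 mm and grips with 20 to 120 N. Pads are 22 mm wide; open, the fingers measure 114 mm over their backs; the gripper's body (76 mm by 85 mm) begins 54 mm behind the grasp point. The pads swing forward as they close: fully open they stand 13 mm farther back than shut.
Start: joints at [71.597, 7.471, 85.268, -0, 87.261, -4.893], TCP at [140.15, 583.407, 231.292] pointing down, gripper open.
Joint ranges: [-169.43, 169.43], [-51.17, 129.36], [1.28, 143.12], [-76.62, 256.62], [0, 156.53], [-152.29, 152.29]. Speed limits (degrees/s): [136.94, 136.94, 159.86, 180, 180, 180].

INTERFACE

Orientations are given as [roll, pitch, yaw] about the fixed x, y, z axes, in that order (R = Rz(yaw) Ry(pitch) Rx(roll)).
In Python, from bench import r, optics, workorder gives the robot as it stands.
- The arm moves only by the shell command python3 -m handwheel 'ROWS' [FORCE]. ROWS is a JSON list that holds a single list of rows (three levels of brackets), with 1 to 8 rows, each of 7 numbers: a rotation vector rx, ry, rz in a scale on which 1.0 is 120 degrees, then dx, dy, dz in a scale on which 1.0 is 800 mm, then the finger opening in mm; each row is the pose to reach, as a shift and turn from the pose commanded when the command began, along the tool's axes at that moment; what a row does not reach only later rows make up. A row lasts 1/8 s, in which the tool goes at most 62.5 mm and 10.7 degrees, less where a joint would pass 70% of its speed; a pose out of reach is approached as far as the arm can. The fingers move at their own pace and stop on an object; FORCE is the grip in N (left out, the last holds). Time passes only in rows, so rows that do not move let the fingers close. It prints the time, the measured TCP pose, the force, the opening and the grip force at its end. Shift and turn numbers lie between -1 and 1, and a call with a number outside is refused. Input that does not fit is refused with a message, and nothing moves.
- r.sense(): the state, without advancing time (a new reading comes with each control period).
- optics.snapshot(name): name is "scene" or "top" or "wrist"; returns a dict with "pixels" (420x560x3 uint8, blue, green, red), "fx", "fy", "cx", "cy" (pixels), "pose" (4x4, takes a point from camera to world coordinates). Camera axes: x right, y up, looking along -z (the intrinsics and any distortion apply to the point x, -y, -z); pixel columns grow to the right and rows downward; lengths in mm; the calibration is good to about 2 mm. A picture is of the moment at which its call begins. There is no depth.
- workorder.hand_in(): hands the job in; it is judged then, once.
The state is a dict: "time": time; "joint_pos": joint angles; "qd": joint speeds; "joint_efforts": joint torques, N m; "tool_pos": TCP position; "tcp_rot": TCP orientation; "ft_force": force on the tool from outside, world axes, zero at the start; "wrist_torque": the same for the moment, N m; "finger_gap": finger opening in mm; "grip_force": force on a finger pad.
Only numpy, scipy, OpenCV 4.12 (cv2) and the standard library are available. Lean on these libraries where they do the work, as an engineer would, in place of code of your own. Each camera call takes 0.05 s, during which the arm holds its last target. There are 200 camera calls.

TASK

The lid of the small rectangular pan stands a little proud. Press it gently down until it is fully home, then take the pan by its handle and check it on the wooden height gauge: slide it flat along the worktop, without lifting it, under the bridge bar, body first, until you feel its front press firmly but gently against the stop behind the bar. Let go and leave it there, without disturbing the things around.

Things in the scene. Friction and masses are not known exactly. Their poses are not given: they have to be found in the camera images.
- pan: loose rectangular aluminium pan, about 0.6 kg with lid. Body 110 (x) x 96 (y) x 44 mm high; origin at the centre of its underside, z up. Flat wooden handle, 24 mm wide (y), 16 thick, mid-height 28 mm above the underside, along the pan's -x from x -64 to -160 mm; good grip at x -120. Its flat front wall (x +55 mm) meets the stop
- pan_lid: steel press-on lid of the pan, 114 x 100 mm. Its origin coincides with the pan's when fully home; it slides only along the pan's z and starts 5 to 8 mm too high. Its top is 56 mm above its own origin. Tight fit: some 6 N moves it down, it stays where it is left, and fully home it stops dead. More than 25 N would dent it
- gauge: fixed wooden height gauge, origin on the worktop under the middle of its bridge bar; pan is pushed along +x, z up. Bar 16 mm along x, from 58.5 (underside) to 72.5 mm high. Side rails 20 mm high, x -40 to +165 mm; posts and rails: inner faces y +-60, outer +-78 mm. With the lid home the pan clears the bar by 2.5 mm. Over 15 N between pan and gauge or stop is forcing it
- backstop: fixed cross block, 36 mm high, at the gauge's far end (origin at gauge x +156 mm). It carries the stop: a rigid wooden plate 70 mm wide, 2 to 32 mm above the worktop, facing the bar. The plate's face is set somewhere from 84 to 116 mm beyond the bar's middle (gauge x); this is not measured and must be felt or seen
- spice_a: small spice jar with a red cap, 45 mm wide, 106 mm tall, loose, stands beside the gauge; origin under its centre
- spice_b: small spice jar with a dark cap, 44 mm wide, 105 mm tall, loose, stands beside the gauge; origin under its centre

How it is judged:
By the outcome, as a careful person would: the job done as asked, in the order asked, and still so for the second after the job is handed in, with the robot touching nothing.
It also fails if it takes over 72 s, if anything falls off the work surface, if the arm or the gripper's body presses on something with over 40 N, if the wrist force passes 120 N, or if a joint passes its speed limit or range.

## Working session

There is one attempt and no reset: what is moved stays moved. The work goes in short steps, Python scripts to look and compute and a shell command to move; the robot and the scene stay as the last step left them, time stands still between calls to the robot, and variables do not carry over. Pictures are saved under pics/ and viewed, at most 10 in all, crops included, and the job is handed in when it is done.

```bash
mkdir -p pics
python3 - <<'E'
from bench import r, optics, workorder
import cv2, pickle
s=r.sense(); print(s)
for n in ("top","scene"):
    d=optics.snapshot(n); cv2.imwrite(f"pics/{n}0.png",d["pixels"]); pickle.dump(d,open(f"{n}0.pkl","wb"))
    print(n,{k:v for k,v in d.items() if k!="pixels"})
E
```

```text
{'time': 0.0, 'joint_pos': array([ 7.15960513e+01,  7.51301712e+00,  8.53299793e+01, -1.22938752e-03,
        8.72611633e+01, -4.89010443e+00]), 'qd': array([-0.01640833, -0.03551532,  0.00602962, -0.0479432 , -0.00653935,
        0.08292088]), 'joint_efforts': array([ 5.70387583e-04, -5.69431651e+01, -5.00526345e+01, -2.28330259e-04,
        1.55464956e-02, -5.83864562e-05]), 'tool_pos': array([139.98991256, 582.87549831, 230.25951682]), 'tcp_rot': array([-1.79896115e+02, -7.65566949e-03,  1.66486209e+02]), 'ft_force': array([ 0.37328291, -0.30367183,  0.61696025]), 'wrist_torque': array([-0.00660037,  0.01781262, -0.03064248]), 'grip_force': 0.0, 'finger_gap': 85.36293233099798}
top {'fx': 448.0714799382455, 'fy': 448.0714799382455, 'cx': 279.30773550845964, 'cy': 210.55255062972853, 'pose': array([[-3.68274572e-02,  9.78644657e-01, -2.02233462e-01,
         4.92286784e+02],
       [-9.99311565e-01, -3.51563983e-02,  1.18500789e-02,
        -7.89051256e+00],
       [ 4.48721620e-03,  2.02530646e-01,  9.79265644e-01,
         9.18829288e+02],
       [ 0.00000000e+00,  0.00000000e+00,  0.00000000e+00,
         1.00000000e+00]])}
scene {'fx': 527.276886394134, 'fy': 527.276886394134, 'cx': 278.73859544861966, 'cy': 207.1840178068609, 'pose': array([[ 7.08209187e-01,  3.41133147e-01, -6.18116432e-01,
         9.08617669e+00],
       [-7.05984709e-01,  3.48432883e-01, -6.16587477e-01,
        -6.51053631e+02],
       [ 5.03366414e-03,  8.73053665e-01,  4.87598154e-01,
         5.65673261e+02],
       [ 0.00000000e+00,  0.00000000e+00,  0.00000000e+00,
         1.00000000e+00]])}
```

View pics/top0.png

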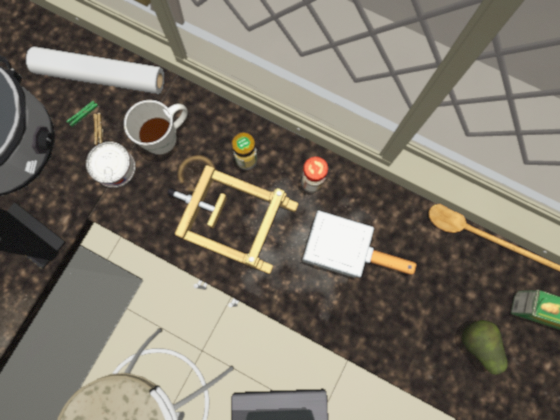

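View pics/scene0.png

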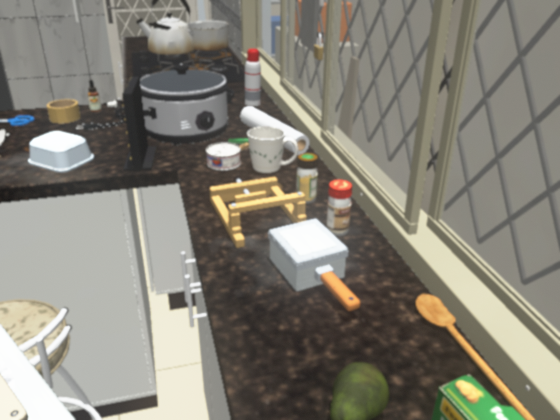

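The top view shows the gauge at (175–300, 165–270), with its bar from (280,195) to (250,262) and the stop plate at (216,210). The pan is at (338,243) with its handle pointing right to (413,265). The spice jars are at (244,150) and (315,172). I'll enlarge this.

Run:
```python
import cv2,pickle
d=pickle.load(open("top0.pkl","rb"))
c=d["pixels"][150:290,165:425]; cv2.imwrite("pics/c1.png",cv2.resize(c,None,fx=3,fy=3,interpolation=cv2.INTER_CUBIC))
d=pickle.load(open("scene0.pkl","rb"))
c=d["pixels"][140:320,200:370]; cv2.imwrite("pics/c2.png",cv2.resize(c,None,fx=3.3,fy=3.3,interpolation=cv2.INTER_CUBIC))
```

```text
(no output)
```

View pics/c1.png

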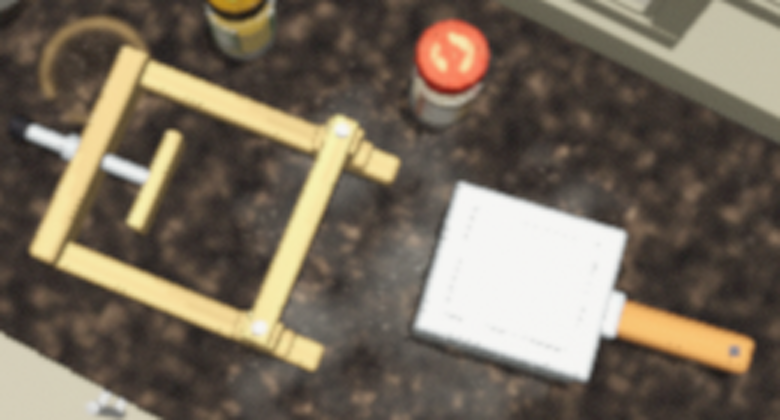

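View pics/c2.png

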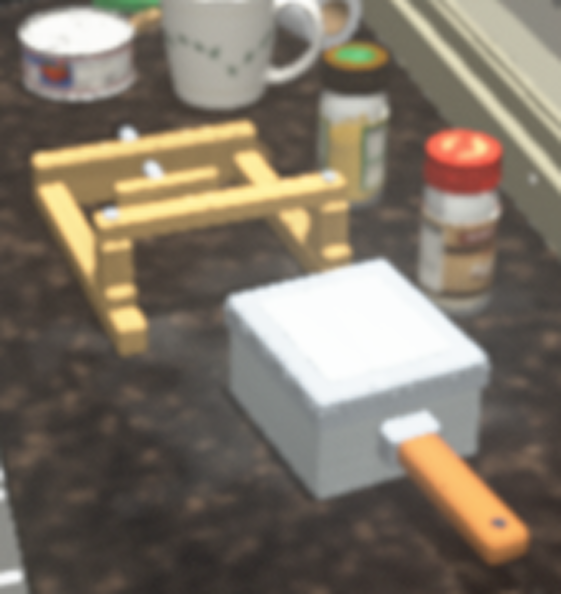

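The crops give clear corners. In c1 the lid top is at (460,182), (627,232), (588,382) and (415,330), the bar screws at (342,130) and (260,328), and the stop's front edge runs (183,138)–(143,232). c2 shows the same features obliquely. Next is a two-camera least-squares fit.

```bash
cat > h.py <<'E'
import numpy as np,pickle
from scipy.optimize import least_squares
def proj(d,P):
    P=np.asarray(P,float); T=d["pose"]; q=(P-T[:3,3])@T[:3,:3]
    return np.c_[d["fx"]*q[:,0]/-q[:,2]+d["cx"], d["fy"]*-q[:,1]/-q[:,2]+d["cy"]]
def back(d,uv,z):
    T=d["pose"]; uv=np.atleast_2d(uv)
    v=np.c_[(uv[:,0]-d["cx"])/d["fx"],-(uv[:,1]-d["cy"])/d["fy"],-np.ones(len(uv))]@T[:3,:3].T
    return T[:3,3]+v*((z-T[2,3])/v[:,2])[:,None]
def R(a): a=np.radians(a); return np.array([[np.cos(a),-np.sin(a),0],[np.sin(a),np.cos(a),0],[0,0,1]])
E
python3 - <<'E'
from h import *
t=pickle.load(open("top0.pkl","rb")); s=pickle.load(open("scene0.pkl","rb"))
ct=lambda a:np.array(a)/3+[165,150]-.33
cs=lambda a:np.array(a)/3.3+[200,140]-.35
# gauge
gt=[[0,-69,72.5],[0,69,72.5],[-40,-78,20],[-40,-60,20],[-40,60,20],[-40,78,20]]
pt=ct([[342,130],[260,328],[400,160],[385,183],[325,348],[315,368]])
gs=[[0,69,72.5],[0,-69,72.5],[-40,78,20],[-40,60,20]]
ps=cs([[110,215],[330,177],[112,322],[145,318]])
def fit(t_pts,t_px,s_pts,s_px,x0,zfree=False):
    def f(p):
        o=np.array([p[0],p[1],p[3] if zfree else 0]); M=R(p[2]).T
        res=[]
        if len(t_pts): res.append((proj(t,np.array(t_pts)@M+o)-t_px).ravel())
        if len(s_pts): res.append((proj(s,np.array(s_pts)@M+o)-s_px).ravel())
        return np.concatenate(res)
    q=least_squares(f,x0,loss="soft_l1"); return q.x.round(1),f(q.x).round(1)
print("gauge both",*fit(gt,pt,gs,ps,[500,0,80])); print(fit(gt,pt,[],[],[500,0,80])[0])
g=fit(gt,pt,gs,ps,[500,0,80])[0]
# stop
w=back(t,ct([[183,138],[143,232]]),32); print("stop face gauge", ((w-[g[0],g[1],0])@R(g[2])).round(1))
w=back(s,cs([[118,193],[217,180]]),32); print("stop face gauge scene", ((w-[g[0],g[1],0])@R(g[2])).round(1))
w=back(t,ct([[122,45],[148,55],[30,250],[58,262]]),36); print("cross", ((w-[g[0],g[1],0])@R(g[2])).round(1))
# lid: +x left in top
L=[[57,-50,56],[-57,-50,56],[-57,50,56],[57,50,56]]
pl=ct([[460,182],[627,232],[588,382],[415,330]])
Ls=[[57,-50,56],[57,50,56],[-57,50,56],[-57,-50,56]]
pls=cs([[383,260],[228,298],[320,405],[488,355]])
print("lid both",*fit(L,pl,Ls,pls,[500,-120,70,6],True)); print(fit(L,pl,[],[],[500,-120,70,6],True)[0])
w=back(t,ct([[752,340],[745,372],[620,305],[612,332],[735,351]]),36); print("handle world",w.round(1))
p=fit(L,pl,Ls,pls,[500,-120,70,6],True)[0]
print("handle pan",((w-[p[0],p[1],0])@R(p[2])).round(1), "pan in gauge",((np.array([p[0],p[1],0])-[g[0],g[1],0])@R(g[2])).round(1))
print("spice a,b",back(t,ct([[452,52]]),106),back(t,[[243,143]],105))
E
```

```text
gauge both [638.9  11.   65.5] [-0.3  0.2 -0.9 -0.2 -0.  -0.4  1.7 -0.2 -0.8 -0.8 -1.   0.9 -0.2  0.5
 -0.6  0.8  1.5  2.5  0.5  2. ]
[638.4  10.4  66.1]
stop face gauge [[100.8 -32.5  32. ]
 [ 99.4  36.9  32. ]]
stop face gauge scene [[ 99.8  36.1  32. ]
 [ 95.1 -30.1  32. ]]
cross [[165.  -75.7  36. ]
 [145.6 -76.   36. ]
 [162.9  76.9  36. ]
 [142.4  77.1  36. ]]
lid both [ 601.3 -130.4   70.9    6.7] [-0.4 -0.2  0.4  0.   0.2 -0.2  0.1 -0.5 -0.2 -0.6 -1.3 -0.2 -0.2  0.2
  0.5  0.9]
[ 601.2 -130.5   70.9    4.6]
handle world [[ 559.7 -282.1   36. ]
 [ 539.1 -275.5   36. ]
 [ 585.8 -197.3   36. ]
 [ 568.3 -190.7   36. ]
 [ 553.  -270.3   36. ]]
handle pan [[-1.570e+02 -1.030e+01  3.600e+01]
 [-1.574e+02  1.130e+01  3.600e+01]
 [-6.830e+01 -7.300e+00  3.600e+01]
 [-6.780e+01  1.150e+01  3.600e+01]
 [-1.480e+02 -1.000e-01  3.600e+01]] pan in gauge [-144.3  -24.4    0. ]
spice a,b [[741.7478759  -88.91797078 106.        ]] [[794.77192086  46.8380764  105.        ]]
```

```bash
cat > to.py <<'E'
import sys,numpy as np
from bench import r
from scipy.spatial.transform import Rotation as Q
x,y,z,yaw=map(float,sys.argv[1:5]); s=r.sense()
A=Q.from_euler("xyz",s["tcp_rot"],degrees=True); B=Q.from_euler("xyz",[180,0,yaw],degrees=True)
print("rot",(A.inv()*B).as_rotvec(degrees=True).round(2),"d",A.inv().apply(np.array([x,y,z])-s["tool_pos"]).round(1),"t",s["time"],s["tool_pos"].round(1),s["tcp_rot"].round(2),s["ft_force"].round(2),s["wrist_torque"].round(2))
E
python3 to.py 601 -130 150 71
```

```text
rot [-8.000e-02  7.000e-02  9.549e+01] d [-614.8 -585.4   81.2] t 0.1 [140.  582.9 230.3] [-1.7991e+02 -1.0000e-02  1.6649e+02] [ 0.97 -0.5  -0.74] [-0.06  0.05 -0.  ]
```

The rows are not in the units I measure in: shifts go in shares of 800 mm and turns go in shares of 120 degrees. I convert before sending: -615 mm / 800 = -0.7688, -585 mm / 800 = -0.7313, 95.5 degrees / 120 = 0.7958.

```bash
python3 -m handwheel '[[[0, 0, 0.7958, -0.7688, -0.7313, 0.025, 0], [0, 0, 0.7958, -0.7688, -0.7313, 0.025, 0], [0, 0, 0.7958, -0.7688, -0.7313, 0.025, 0], [0, 0, 0.7958, -0.7688, -0.7313, 0.025, 0], [0, 0, 0.7958, -0.7688, -0.7313, 0.025, 0], [0, 0, 0.7958, -0.7688, -0.7313, 0.025, 0], [0, 0, 0.7958, -0.7688, -0.7313, 0.025, 0], [0, 0, 0.7958, -0.7688, -0.7313, 0.025, 0]]]'; python3 to.py 601 -130 150 71
```

```text
time: 1.1
tool_pos: [412.4, 161.9, 219.3]
tcp_rot: [180.0, -0.0, 80.2]
ft_force: [1.6, 1.4, -0.0]
finger_gap: 0.1
grip_force: 0.0
rot [ 0.01 -0.01  9.19] d [-255.6  235.6   69.3] t 1.1 [412.4 161.9 219.3] [ 1.7999e+02 -1.0000e-02  8.0190e+01] [ 1.61  1.43 -0.03] [-0.02 -0.02  0.  ]
```

To row units: -256 mm / 800 = -0.32, 236 mm / 800 = 0.295, 9.2 degrees / 120 = 0.0767.

```bash
python3 -m handwheel '[[[0, 0, 0.0767, -0.32, 0.295, 0.0375, 0], [0, 0, 0.0767, -0.32, 0.295, 0.0375, 0], [0, 0, 0.0767, -0.32, 0.295, 0.0375, 0], [0, 0, 0.0767, -0.32, 0.295, 0.0375, 0], [0, 0, 0.0767, -0.32, 0.295, 0.0375, 0], [0, 0, 0.0767, -0.32, 0.295, 0.0375, 0], [0, 0, 0.0767, -0.32, 0.295, 0.0375, 0], [0, 0, 0.0767, -0.32, 0.295, 0.0375, 0]]]'; python3 to.py 601 -130 70 71
python3 - <<'E'
from bench import optics
import cv2,pickle
d=optics.snapshot("wrist"); pickle.dump(d,open("w1.pkl","wb")); cv2.imwrite("pics/w1.png",d["pixels"]); print(d["pose"].round(2),d["fx"],d["cx"],d["cy"])
E
```

```text
time: 2.1
tool_pos: [602.1, -127.1, 188.8]
tcp_rot: [-179.9, -0.0, 71.3]
ft_force: [-0.3, 0.6, -0.5]
finger_gap: 0.0
grip_force: 0.0
rot [-0.08 -0.02  0.33] d [-3.100e+00  1.000e-01  1.188e+02] t 2.1 [ 602.1 -127.1  188.8] [-1.7992e+02 -2.0000e-02  7.1330e+01] [-0.32  0.57 -0.5 ] [0.03 0.01 0.05]
[[ 9.5000e-01  3.1000e-01  8.0000e-02  6.2311e+02]
 [-3.2000e-01  9.2000e-01  2.5000e-01 -6.5010e+01]
 [-0.0000e+00 -2.6000e-01  9.7000e-01  3.3263e+02]
 [ 0.0000e+00  0.0000e+00  0.0000e+00  1.0000e+00]] 337.9177659678584 278.4842959999302 208.06334813590126
```

View pics/w1.png

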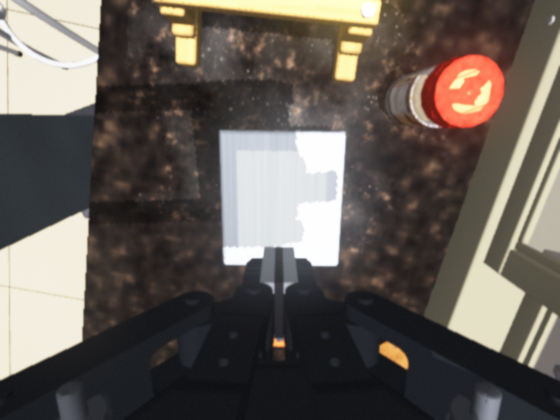

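The wrist view shows the lid at (220–345, 131–266), with the tool laterally centred on it. The gauge rail ends are at about (187,65) and (345,80), and the red-capped jar is on the right. Now I lower towards the lid.

To row units: 115 mm / 800 = 0.1438, 95 mm / 800 = 0.1188, 0.3 degrees / 120 = 0.0025.

```bash
python3 -m handwheel '[[[0, 0, 0.0025, -0.0038, 0, 0.0625, 0], [0, 0, 0.0025, -0.0038, 0, 0.1188, 0], [0, 0, 0.0025, -0.0038, 0, 0.1438, 0], [0, 0, 0.0025, -0.0038, 0, 0.1438, 0], [0, 0, 0.0025, -0.0038, 0, 0.1438, 0]]]'; python3 to.py 601 -130 64 71
python3 - <<'E'
from h import *
w=pickle.load(open("w1.pkl","rb"))
c=back(w,[[220,131],[345,131],[341,266],[222,266]],62.5); print(c.round(1),c.mean(0).round(1))
e=c[0]-c[3];print(np.degrees(np.arctan2(e[1],e[0])));e=c[1]-c[2];print(np.degrees(np.arctan2(e[1],e[0])))
E
```

```text
time: 2.78
tool_pos: [603.1, -130.4, 77.0]
tcp_rot: [179.8, -0.0, 71.1]
ft_force: [0.7, -0.0, -0.1]
finger_gap: 0.3
grip_force: 0.0
rot [ 0.19 -0.01  0.07] d [-0.3 -2.2 12.9] t 2.775 [ 603.1 -130.4   77. ] [ 1.7981e+02 -1.0000e-02  7.1070e+01] [ 0.74 -0.02 -0.07] [-0. -0. -0.]
[[ 576.1  -60.2   62.5]
 [ 668.5  -91.4   62.5]
 [ 634.2 -200.4   62.5]
 [ 536.3 -167.5   62.5]] [ 603.7 -129.9   62.5]
69.63295669024369
72.53263643437478
```

To row units: 11 mm / 800 = 0.0138, 10 mm / 800 = 0.0125.

```bash
python3 -m handwheel '[[[0, 0, 0, 0, 0, 0.005, 0], [0, 0, 0, 0, 0, 0.01, 0], [0, 0, 0, 0, 0, 0.0125, 0], [0, 0, 0, 0, 0, 0.0138, 0], [0, 0, 0, 0, 0, 0.0138, 0]]]'; python3 -m handwheel '[[[0, 0, 0, 0, 0, 0.0006, 0], [0, 0, 0, 0, 0, 0.0013, 0], [0, 0, 0, 0, 0, 0.0019, 0], [0, 0, 0, 0, 0, 0.0025, 0], [0, 0, 0, 0, 0, 0.0031, 0], [0, 0, 0, 0, 0, 0.0038, 0]]]'
```

```text
time: 3.4
tool_pos: [601.5, -130.3, 63.4]
tcp_rot: [-180.0, 0.0, 71.0]
ft_force: [0.2, 0.1, -0.2]
finger_gap: 0.1
grip_force: 0.0
time: 4.15
tool_pos: [601.7, -130.3, 61.1]
tcp_rot: [180.0, -0.0, 71.0]
ft_force: [-3.3, 1.2, 5.6]
finger_gap: 0.3
grip_force: 2.6
```

To row units: 2 mm / 800 = 0.0025, 1.5 mm / 800 = 0.0019.

```bash
for i in 1; do python3 -m handwheel '[[[0, 0, 0, 0, 0, 0.0006, 0], [0, 0, 0, 0, 0, 0.0013, 0], [0, 0, 0, 0, 0, 0.0019, 0], [0, 0, 0, 0, 0, 0.0025, 0]]]'; done; python3 -m handwheel '[[[0, 0, 0, 0, 0, 0.0005, 0], [0, 0, 0, 0, 0, 0.001, 0]]]'; python3 -m handwheel '[[[0, 0, 0, 0, 0, 0.0005, 0], [0, 0, 0, 0, 0, 0.001, 0]]]'
```

```text
time: 4.65
tool_pos: [601.7, -130.3, 59.1]
tcp_rot: [180.0, 0.0, 71.0]
ft_force: [-2.8, 0.2, 5.6]
finger_gap: -0.1
grip_force: 2.6
time: 4.9
tool_pos: [601.7, -130.4, 58.3]
tcp_rot: [180.0, 0.0, 71.0]
ft_force: [-2.6, 1.0, 5.2]
finger_gap: -0.1
grip_force: 2.6
time: 5.15
tool_pos: [601.7, -130.4, 57.5]
tcp_rot: [180.0, 0.0, 71.0]
ft_force: [-2.2, 1.1, 4.6]
finger_gap: -0.4
grip_force: 2.6
```

```bash
for i in 1; do python3 -m handwheel '[[[0, 0, 0, 0, 0, 0.0004, 0], [0, 0, 0, 0, 0, 0.0008, 0], [0, 0, 0, 0, 0, 0.0011, 0]]]'; done; python3 -m handwheel '[[[0, 0, 0, 0, 0, 0.0004, 0], [0, 0, 0, 0, 0, 0.0004, 0]]]'
```

```text
time: 5.52
tool_pos: [601.7, -130.4, 56.6]
tcp_rot: [180.0, 0.0, 71.0]
ft_force: [-3.4, 1.1, 5.3]
finger_gap: 0.1
grip_force: 2.6
time: 5.78
tool_pos: [601.7, -130.3, 56.3]
tcp_rot: [180.0, 0.0, 71.0]
ft_force: [-1.6, 0.5, 5.8]
finger_gap: -0.5
grip_force: 2.6
```

To row units: 0.3 mm / 800 = 0.0004.

```bash
python3 -m handwheel '[[[0, 0, 0, 0, 0, 0.0004, 0], [0, 0, 0, 0, 0, 0.0004, 0]]]'; python3 -m handwheel '[[[0, 0, 0, 0, 0, 0.0003, 0], [0, 0, 0, 0, 0, 0.0003, 0]]]'
```

```text
time: 6.02
tool_pos: [601.7, -130.4, 56.1]
tcp_rot: [180.0, 0.0, 71.0]
ft_force: [-2.4, 0.7, 5.6]
finger_gap: 0.1
grip_force: 3.1
time: 6.28
tool_pos: [601.7, -130.4, 56.1]
tcp_rot: [180.0, 0.0, 71.1]
ft_force: [-3.7, 0.6, 8.2]
finger_gap: 0.6
grip_force: 3.8
```

To row units: 0.2 mm / 800 = 0.0003.

```bash
python3 -m handwheel '[[[0, 0, 0, 0, 0, 0.0003, 0], [0, 0, 0, 0, 0, 0.0003, 0]]]'; python3 -m handwheel '[[[0, 0, 0, 0, 0, 0.0003, 0], [0, 0, 0, 0, 0, 0.0003, 0]]]'
```

```text
time: 6.52
tool_pos: [601.8, -130.4, 56.0]
tcp_rot: [180.0, 0.0, 71.0]
ft_force: [-4.2, 1.0, 9.3]
finger_gap: 0.1
grip_force: 4.5
time: 6.78
tool_pos: [601.8, -130.4, 56.0]
tcp_rot: [180.0, 0.0, 71.1]
ft_force: [-5.5, 1.0, 9.8]
finger_gap: 0.2
grip_force: 5.2
```

To row units: 0.6 mm / 800 = 0.0008, 0.3 mm / 800 = 0.0004.

```bash
python3 -m handwheel '[[[0, 0, 0, 0, 0, 0.0004, 0], [0, 0, 0, 0, 0, 0.0008, 0], [0, 0, 0, 0, 0, 0.0008, 0]]]'; python3 -m handwheel '[[[0, 0, 0, 0, 0, -0.0063, 0], [0, 0, 0, 0, 0, -0.05, 0], [0, 0, 0, 0, 0, -0.1, 85], [0, 0, 0, 0, 0, -0.1, 85], [0, 0, 0, 0, 0, -0.1, 85]]]';  python3 to.py 563 -243 110 71
```

```text
time: 7.15
tool_pos: [601.8, -130.4, 56.0]
tcp_rot: [180.0, 0.0, 71.1]
ft_force: [-7.1, 2.1, 14.1]
finger_gap: 0.2
grip_force: 7.3
time: 7.78
tool_pos: [601.5, -130.3, 133.8]
tcp_rot: [-180.0, -0.0, 71.0]
ft_force: [0.2, 0.0, -0.3]
finger_gap: 54.1
grip_force: 0.0
rot [-0.01 -0.    0.04] d [-119.1    0.2   23.8] t 7.775 [ 601.5 -130.3  133.8] [-179.99   -0.     71.04] [ 0.16  0.01 -0.27] [-0.01 -0.01 -0.06]
```

The lid is home: it stopped dead at z 56.0 while the force rose to 14 N. Next is the handle.

To row units: -119 mm / 800 = -0.1488, -110 mm / 800 = -0.1375.

```bash
python3 -m handwheel '[[[0, 0, 0, -0.075, 0, 0, 60], [0, 0, 0, -0.1375, 0, 0, 60], [0, 0, 0, -0.1488, 0, 0.0125, 60], [0, 0, 0, -0.1488, 0, 0.03, 60], [0, 0, 0, -0.1488, 0, 0.03, 60], [0, 0, 0, -0.1488, 0, 0.03, 60]]]'; python3 to.py 563 -243.5 50 71
python3 - <<'E'
from bench import optics
import cv2,pickle
d=optics.snapshot("wrist"); pickle.dump(d,open("w2.pkl","wb")); 
cv2.imwrite("pics/w2.png",cv2.resize(d["pixels"][0:380,110:460],None,fx=1.5,fy=1.5))
E
```

```text
time: 8.52
tool_pos: [563.2, -241.5, 109.7]
tcp_rot: [-179.9, -0.0, 71.1]
ft_force: [0.4, 0.2, 0.4]
finger_gap: 59.9
grip_force: 0.0
rot [-0.05 -0.02  0.14] d [-2.   0.5 59.7] t 8.525 [ 563.2 -241.5  109.7] [-1.7995e+02 -2.0000e-02  7.1140e+01] [0.44 0.22 0.44] [-0.05  0.05  0.  ]
```

View pics/w2.png

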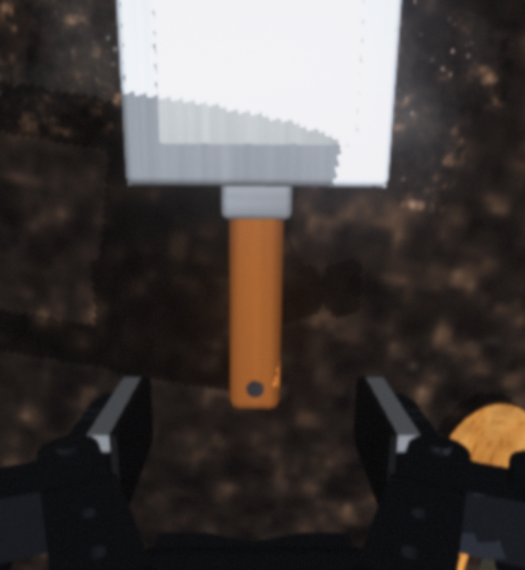

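The handle runs straight down the picture, with edges at columns 230–284 of the crop and its end at row 408, centred between the fingers. The wooden spoon's bowl at (500,430) is near the right finger, so I'll check that clearance.

Run:
```python
from h import *
w=pickle.load(open("w2.pkl","rb")); t=pickle.load(open("top0.pkl","rb"))
c=lambda a:np.array(a)/1.5+[110,0]-.17
print("handle",back(w,c([[230,222],[284,222],[230,405],[280,405],[255,389]]),36).round(1))
print("lid near",back(w,c([[127,185],[388,185]]),56).round(1))
sp=np.r_[back(t,[[430,215],[437,226],[447,205],[440,207]],8),back(w,c([[447,435],[475,408],[500,402],[525,405]]),8)]
print("spoon in tool (target 563,-243.5,71)",((sp-[563,-243.5,0])@R(71)).round(1))
```

```text
handle [[ 568.8 -194.1   36. ]
 [ 590.5 -201.5   36. ]
 [ 540.5 -273.8   36. ]
 [ 562.7 -281.3   36. ]
 [ 554.2 -269.9   36. ]]
lid near [[ 538.  -167.1   56. ]
 [ 631.4 -199.    56. ]]
spoon in tool (target 563,-243.5,71) [[ -51.3 -120.     8. ]
 [ -70.3 -101.6    8. ]
 [ -80.4 -151.1    8. ]
 [ -67.4 -142.6    8. ]
 [ -66.4 -103.5    8. ]
 [ -50.6 -116.6    8. ]
 [ -47.1 -129.4    8. ]
 [ -48.7 -142.8    8. ]]
```

To row units: 98 mm / 800 = 0.1225, 97 mm / 800 = 0.1213, 0.1 degrees / 120 = 0.0008.

```bash
python3 -m handwheel '[[[0, 0, 0.0008, -0.0013, 0.0006, 0.0563, 60], [0, 0, 0.0008, -0.0013, 0.0006, 0.1, 60], [0, 0, 0.0008, -0.0013, 0.0006, 0.115, 60], [0, 0, 0.0008, -0.0013, 0.0006, 0.1213, 60], [0, 0, 0.0008, -0.0013, 0.0006, 0.1225, 60], [0, 0, 0.0008, -0.0013, 0.0006, 0.1225, 60]]]'; python3 to.py 563.5 -242.5 10 71
```

```text
time: 9.32
tool_pos: [564.2, -244.5, 13.8]
tcp_rot: [179.9, 0.0, 70.9]
ft_force: [0.0, -0.7, -0.1]
finger_gap: 60.0
grip_force: 0.0
rot [ 0.14  0.02 -0.05] d [ 1.7 -1.3  3.8] t 9.325 [ 564.2 -244.5   13.8] [1.7986e+02 2.0000e-02 7.0950e+01] [ 0.03 -0.67 -0.14] [-0.04  0.02  0.02]
```

To row units: 2.5 mm / 800 = 0.0031.

```bash
python3 -m handwheel '[[[0, 0, 0, 0, 0, 0.0031, 60], [0, 0, 0, 0, 0, 0.0031, 40], [0, 0, 0, 0, 0, 0.0031, 20], [0, 0, 0, 0, 0, 0.0031, 15], [0, 0, 0, 0, 0, 0.0031, 15], [0, 0, 0, 0, 0, 0.0031, 15]]]' 40; python3 to.py 563.5 -242.5 10 71
```

```text
time: 10.07
tool_pos: [563.3, -244.1, 10.0]
tcp_rot: [180.0, 0.0, 70.9]
ft_force: [-0.0, -0.1, 3.4]
finger_gap: 23.5
grip_force: 42.3
rot [ 0.02  0.   -0.06] d [ 1.6 -0.3 -0. ] t 10.075 [ 563.3 -244.1   10. ] [179.98   0.    70.94] [-0.04 -0.08  3.4 ] [-0.01  0.04 -0.05]
```

To row units: -32.7 mm / 800 = -0.0409, 29.7 mm / 800 = 0.0371, 5 degrees / 120 = 0.0417.

```bash
python3 to.py 542.1 -205.3 10 65.9; python3 -m handwheel '[[[0, 0, 0.0058, 0.005, -0.0056, -0.0003, 15], [0, 0, 0.0117, 0.0106, -0.0119, -0.0003, 15], [0, 0, 0.0175, 0.0163, -0.0181, -0.0003, 15], [0, 0, 0.0233, 0.0219, -0.0244, -0.0003, 15], [0, 0, 0.0292, 0.0275, -0.0306, -0.0003, 15], [0, 0, 0.035, 0.0325, -0.0363, -0.0003, 15], [0, 0, 0.0417, 0.0371, -0.0409, -0.0003, 15], [0, 0, 0.0417, 0.0371, -0.0409, -0.0003, 15]]]';python3 to.py 542.1 -205.3 10 65.9;  python3 - <<'E'
from bench import optics
import cv2,pickle
d=optics.snapshot("wrist"); pickle.dump(d,open("w3.pkl","wb")); 
cv2.imwrite("pics/w3.png",cv2.resize(d["pixels"][0:290,80:480],None,fx=2,fy=2))
d=optics.snapshot("top"); pickle.dump(d,open("top3.pkl","wb")); 
cv2.imwrite("pics/t3.png",cv2.resize(d["pixels"][150:290,165:425],None,fx=3,fy=3,interpolation=cv2.INTER_CUBIC))
E
```

```text
rot [0.02 0.   5.04] d [ 29.7 -32.7  -0.1] t 10.075 [ 563.3 -244.1   10. ] [179.98   0.    70.94] [-0.04 -0.08  3.4 ] [-0.01  0.04 -0.05]
time: 11.08
tool_pos: [541.7, -204.5, 10.0]
tcp_rot: [-180.0, -0.0, 66.0]
ft_force: [-0.0, -0.2, 0.7]
finger_gap: 23.3
grip_force: 42.3
rot [-0.03 -0.03  0.05] d [-0.6  0.7 -0. ] t 11.075 [ 541.7 -204.5   10. ] [-1.7997e+02 -3.0000e-02  6.5950e+01] [-0.   -0.19  0.74] [-0.15 -0.06 -0.2 ]
```

View pics/w3.png

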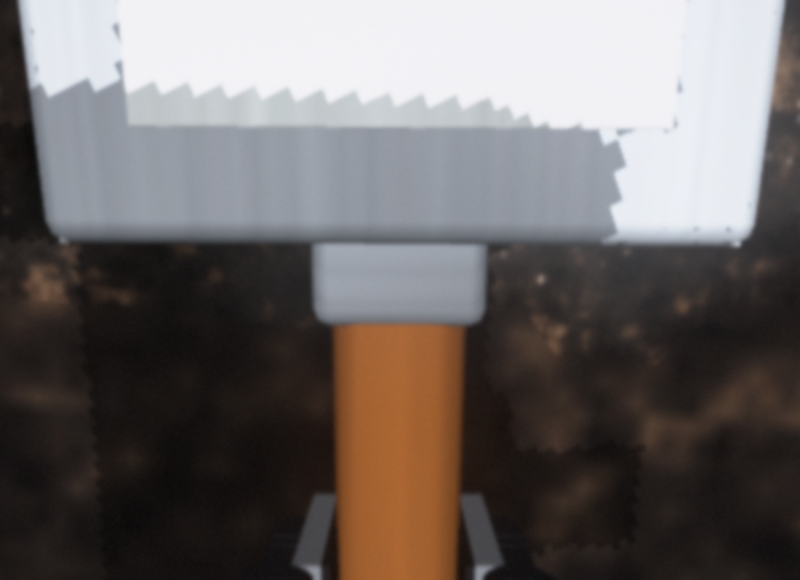

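View pics/t3.png

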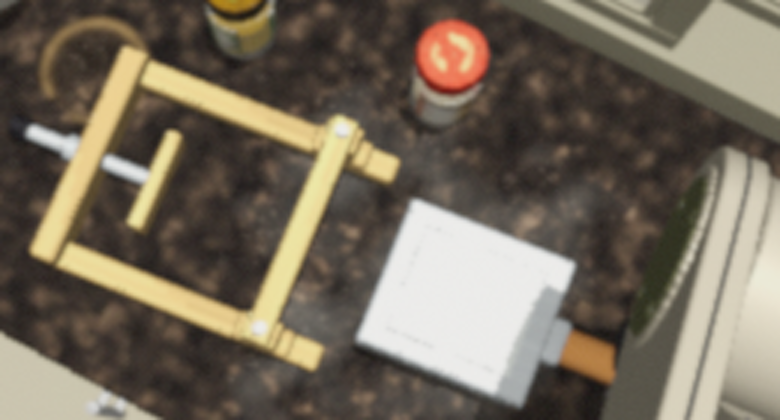

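The wrist view shows the pan square in the grip. In t3 the lid corners are (413,200), (575,262), (522,405) and (357,340), with the gauge unchanged. I'll measure the relative pose in this one camera.

Run:
```python
from h import *
t=pickle.load(open("top3.pkl","rb")); ct=lambda a:np.array(a)/3+[165,150]-.33
def fit(P,px,x0):
    f=lambda p:(proj(t,np.array(P)@R(p[2]).T+[p[0],p[1],0])-px).ravel()
    q=least_squares(f,x0,loss="soft_l1"); return q.x,f(q.x).round(1)
G=[[0,-69,72.5],[0,69,72.5],[-40,-78,20],[-40,-60,20],[-40,60,20],[-40,78,20],[165,-78,36],[165,78,36]]
g,e=fit(G,ct([[342,130],[260,328],[400,160],[388,183],[325,348],[315,368],[122,45],[30,250]]),[640,10,66]); print(g.round(1),e)
L=[[57,-50,56],[-57,-50,56],[-57,50,56],[57,50,56]]
p,e=fit(L,ct([[413,200],[575,262],[522,405],[357,340]]),[590,-95,66]); print(p.round(1),e)
print("pan in gauge",((np.r_[p[:2],0]-np.r_[g[:2],0])@R(g[2])).round(1),p[2]-g[2])
w=back(t,ct([[183,138],[143,232]]),32); print("stop", ((w-np.r_[g[:2],0])@R(g[2])).round(1))
```

```text
[638.6  10.2  65.9] [-0.1  0.2 -0.2  0.1  0.2 -0.5  1.  -0.2 -0.1 -0.7 -0.2  1.   0.4 -0.4
 -0.8  0.9]
[590.  -94.5  66.2] [-0.3 -0.7  0.4 -0.1  0.4  0.6 -0.4  0.1]
pan in gauge [-115.4    1.6    0. ] 0.3233517082768742
stop [[101.5 -33.1  32. ]
 [100.6  36.2  32. ]]
```

To row units: 60 mm / 800 = 0.075, 53 mm / 800 = 0.0663, 0.2 degrees / 120 = 0.0017.

```bash
python3 -m handwheel '[[[0, 0, 0.0017, 0.01, 0.0013, 0, 15], [0, 0, 0.0017, 0.0213, 0.0019, 0, 15], [0, 0, 0.0017, 0.0325, 0.0019, 0, 15], [0, 0, 0.0017, 0.0438, 0.0019, 0, 15], [0, 0, 0.0017, 0.055, 0.0019, 0, 15], [0, 0, 0.0017, 0.0663, 0.0019, 0, 15], [0, 0, 0.0017, 0.075, 0.0019, 0, 15], [0, 0, 0.0017, 0.075, 0.0019, 0, 15]]]'; python3 to.py 601.3 -73.5 10 65.9;python3 - <<'E'
from bench import optics
import cv2,pickle
d=optics.snapshot("top"); pickle.dump(d,open("top4.pkl","wb")); 
cv2.imwrite("pics/t4.png",cv2.resize(d["pixels"][150:290,165:425],None,fx=3,fy=3,interpolation=cv2.INTER_CUBIC))
E
```

```text
time: 12.18
tool_pos: [567.8, -150.8, 9.9]
tcp_rot: [-180.0, 0.0, 65.8]
ft_force: [0.6, -0.8, 2.5]
finger_gap: 23.3
grip_force: 42.4
rot [-0.02  0.   -0.12] d [84.3 -1.1 -0.1] t 12.175 [ 567.8 -150.8    9.9] [-179.98    0.     65.78] [ 0.59 -0.79  2.53] [-0.13  0.01 -0.14]
```

View pics/t4.png

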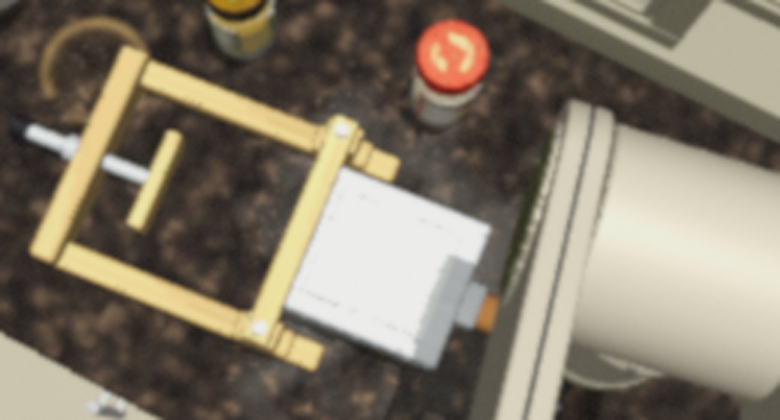

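The pan front is now just at the bar and centred between the rails: its edges are at (345,170) and (288,305), against the posts at (342,130) and (260,328). I continue sliding.

To row units: 50 mm / 800 = 0.0625, 43 mm / 800 = 0.0538.

```bash
python3 -m handwheel '[[[0, 0, 0, 0.01, 0, 0, 15], [0, 0, 0, 0.0213, 0, 0, 15], [0, 0, 0, 0.0325, 0, 0, 15], [0, 0, 0, 0.0438, 0, 0, 15], [0, 0, 0, 0.0538, 0, 0, 15], [0, 0, 0, 0.0625, 0, 0, 15], [0, 0, 0, 0.0625, 0, 0, 15]]]';  python3 -m handwheel '[[[0, 0, 0, 0.0088, 0, 0, 15], [0, 0, 0, 0.0175, 0, 0, 15], [0, 0, 0, 0.0263, 0, 0, 15], [0, 0, 0, 0.0338, 0, 0, 15], [0, 0, 0, 0.04, 0, 0, 15], [0, 0, 0, 0.0438, 0, 0, 15], [0, 0, 0, 0.0438, 0, 0, 15]]]'
```

```text
time: 13.1
tool_pos: [588.3, -105.4, 9.9]
tcp_rot: [-180.0, 0.0, 65.8]
ft_force: [-0.1, -1.3, 2.6]
finger_gap: 23.3
grip_force: 42.5
time: 13.98
tool_pos: [602.4, -74.1, 9.9]
tcp_rot: [-180.0, 0.0, 65.7]
ft_force: [-2.6, -3.8, 3.3]
finger_gap: 23.5
grip_force: 42.5
```

To row units: 1 mm / 800 = 0.0013, 0.5 mm / 800 = 0.0006.

```bash
python3 -m handwheel '[[[0, 0, 0, 0, 0, 0, 15], [0, 0, 0, 0, 0, 0, 15]]]'; python3 -m handwheel '[[[0, 0, 0, 0.0006, 0, 0, 15], [0, 0, 0, 0.0013, 0, 0, 15], [0, 0, 0, 0.0013, 0, 0, 15]]]'; python3 to.py 603 -73 10 65.9
python3 - <<'E'
from bench import optics
import cv2,pickle
d=optics.snapshot("top"); pickle.dump(d,open("top5.pkl","wb")); 
a=cv2.resize(d["pixels"][150:290,165:345],None,fx=4,fy=4,interpolation=cv2.INTER_CUBIC); cv2.imwrite("pics/t5.png",a)
E
```

```text
time: 14.22
tool_pos: [602.4, -74.1, 10.0]
tcp_rot: [-180.0, 0.0, 65.7]
ft_force: [-3.5, -4.1, 3.4]
finger_gap: 23.3
grip_force: 42.6
time: 14.6
tool_pos: [602.6, -73.6, 9.9]
tcp_rot: [-180.0, 0.1, 65.7]
ft_force: [-3.2, -6.8, 4.5]
finger_gap: 23.3
grip_force: 42.6
rot [-0.02  0.06 -0.17] d [ 0.7  0.1 -0.1] t 14.6 [602.6 -73.6   9.9] [-1.7998e+02  6.0000e-02  6.5730e+01] [-3.2  -6.84  4.52] [-0.95  0.43 -0.02]
```

View pics/t5.png

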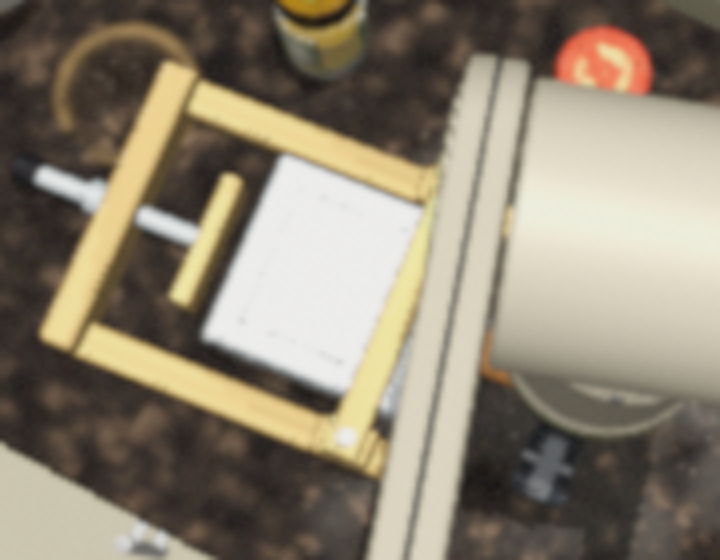

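In t5 the lid's front edge runs (285,155)–(205,335), while the stop plate's face runs (242,178)–(192,305). A visible gap remains, yet about 7 N is felt. I'll quantify where the pan is before pushing any further.

Run:
```python
from h import *
from bench import r
t=pickle.load(open("top5.pkl","rb")); c=lambda a:np.array(a)/4+[165,150]-.37
g=np.array([638.6,10.2,0]); inG=lambda w:((w-g)@R(65.9)).round(1)
print("lid front corners",inG(back(t,c([[285,155],[205,335]]),56)))
print("upper lid corner by bar",inG(back(t,c([[420,208]]),56)))
for z in (32,2): print("stop right edge z",z,inG(back(t,c([[242,178],[192,305]]),z)))
print("stop left/top edge z32",inG(back(t,c([[225,173],[170,298]]),32)))
print("bar front edge near", inG(back(t,c([[335,425]]),72.5)))
s=r.sense(); print("tool in gauge",inG(s["tool_pos"]),s["ft_force"].round(1),s["wrist_torque"].round(2),s["joint_pos"].round(1))
for i,(x,y) in enumerate([(55,-48),(55,48),(-55,-48),(-55,48)]): pass
```

```text
lid front corners [[ 83.7 -50.1  56. ]
 [ 84.3  47.6  56. ]]
upper lid corner by bar [[ 11.4 -50.3  56. ]]
stop right edge z 32 [[103.7 -35.7  32. ]
 [100.9  33.9  32. ]]
stop right edge z 2 [[109.8 -41.1   2. ]
 [106.9  30.8   2. ]]
stop left/top edge z32 [[112.8 -34.8  32. ]
 [112.6  34.8  32. ]]
bar front edge near [[ 7.2 65.4 72.5]]
tool in gauge [-91.2  -1.4  10. ] [-3.  -6.1  3.5] [-0.97  0.33 -0.02] [-11.8  20.5  94.4  -0.1  65.1  12.5]
```

The pan's front is at about gauge x 83, while the plate is seen at 101 or beyond, so something other than the stop is resisting. I'll back off a little, ease the downward load, and feel again.

The rows are not in the units I measure in: shifts go in shares of 800 mm and turns go in shares of 120 degrees. I convert before sending: -6 mm / 800 = -0.0075, -3 mm / 800 = -0.0038.

```bash
python3 -m handwheel '[[[0, 0, 0, -0.0038, 0, 0, 15], [0, 0, 0, -0.0075, 0, 0, 15], [0, 0, 0, -0.0075, 0, 0, 15]]]'; python3 -m handwheel '[[[0, 0, 0, 0, 0, -0.0004, 15], [0, 0, 0, 0, 0, -0.0004, 15]]]';  python3 -m handwheel '[[[0, 0, 0, 0.0019, 0, 0, 15], [0, 0, 0, 0.0038, 0, 0, 15], [0, 0, 0, 0.0038, 0, 0, 15]]]'; python3 to.py 603 -73 10 65.9
```

```text
time: 15.02
tool_pos: [600.7, -77.3, 9.9]
tcp_rot: [-180.0, -0.1, 65.8]
ft_force: [1.6, 4.3, 1.4]
finger_gap: 23.4
grip_force: 42.3
time: 15.28
tool_pos: [600.4, -77.8, 10.0]
tcp_rot: [-180.0, -0.0, 65.8]
ft_force: [2.4, 3.8, -0.6]
finger_gap: 23.4
grip_force: 42.0
time: 15.65
tool_pos: [601.2, -76.4, 10.0]
tcp_rot: [-180.0, 0.1, 65.7]
ft_force: [-2.0, -4.4, 1.3]
finger_gap: 23.4
grip_force: 42.1
rot [-0.04  0.1  -0.17] d [3.9 0.2 0. ] t 15.65 [601.2 -76.4  10. ] [-1.7996e+02  1.0000e-01  6.5730e+01] [-2.   -4.36  1.31] [-0.7   0.35  0.03]
```

The resistance is the same in both directions, about ±4.7 N, so it's sliding friction rather than contact. I continue in small steps and watch for a plateau.

To row units: 2 mm / 800 = 0.0025, 1 mm / 800 = 0.0013.

```bash
python3 -m handwheel '[[[0, 0, 0, 0.0013, 0, 0, 15], [0, 0, 0, 0.0025, 0, 0, 15]]]';python3 -m handwheel '[[[0, 0, 0, 0.0013, 0, 0, 15], [0, 0, 0, 0.0025, 0, 0, 15]]]'; python3 -m handwheel '[[[0, 0, 0, 0.0013, 0, 0, 15], [0, 0, 0, 0.0025, 0, 0, 15]]]';  python3 to.py 603 -73 10 65.9
```

```text
time: 15.9
tool_pos: [602.2, -74.2, 9.9]
tcp_rot: [-180.0, 0.1, 65.7]
ft_force: [-2.4, -3.9, -0.9]
finger_gap: 23.4
grip_force: 42.1
time: 16.15
tool_pos: [603.3, -71.6, 10.0]
tcp_rot: [-180.0, 0.0, 65.7]
ft_force: [-1.8, -4.0, -1.7]
finger_gap: 23.5
grip_force: 41.9
time: 16.4
tool_pos: [604.1, -69.6, 10.0]
tcp_rot: [-180.0, -0.0, 65.8]
ft_force: [-0.8, -2.6, -1.8]
finger_gap: 23.3
grip_force: 41.8
rot [-0.02 -0.   -0.14] d [-3.5  0.3  0. ] t 16.4 [604.1 -69.6  10. ] [-179.98   -0.     65.76] [-0.78 -2.62 -1.79] [-0.45  0.12 -0.  ]
```

To row units: 4 mm / 800 = 0.005, 3 mm / 800 = 0.0038.

```bash
python3 -m handwheel '[[[0, 0, 0, 0.0013, 0, 0.0004, 15], [0, 0, 0, 0.0025, 0, 0.0004, 15], [0, 0, 0, 0.0038, 0, 0.0004, 15], [0, 0, 0, 0.005, 0, 0.0004, 15]]]';python3 -m handwheel '[[[0, 0, 0, 0.0013, 0, 0, 15], [0, 0, 0, 0.0025, 0, 0, 15], [0, 0, 0, 0.0038, 0, 0, 15]]]'; python3 -m handwheel '[[[0, 0, 0, 0.0009, 0, 0, 15], [0, 0, 0, 0.0018, 0, 0, 15]]]';python3 -m handwheel '[[[0, 0, 0, 0.0009, 0, 0, 15], [0, 0, 0, 0.0018, 0, 0, 15]]]';  python3 to.py 603 -73 10 65.9
```

```text
time: 16.9
tool_pos: [606.0, -66.2, 10.0]
tcp_rot: [180.0, 0.0, 65.7]
ft_force: [-1.6, -3.6, -0.6]
finger_gap: 23.2
grip_force: 42.0
time: 17.27
tool_pos: [607.2, -63.5, 9.9]
tcp_rot: [180.0, 0.0, 65.7]
ft_force: [-1.0, -4.3, 0.2]
finger_gap: 23.0
grip_force: 42.0
time: 17.52
tool_pos: [607.8, -62.3, 10.0]
tcp_rot: [180.0, 0.0, 65.7]
ft_force: [-0.7, -4.1, -0.5]
finger_gap: 23.0
grip_force: 42.0
time: 17.77
tool_pos: [608.4, -61.0, 10.0]
tcp_rot: [180.0, 0.0, 65.7]
ft_force: [-1.5, -5.1, -0.6]
finger_gap: 23.3
grip_force: 42.0
rot [ 0.    0.   -0.15] d [-13.2   0.1  -0. ] t 17.775 [608.4 -61.   10. ] [180.     0.    65.75] [-1.55 -5.13 -0.56] [-0.62  0.25  0.01]
```

To row units: 2 mm / 800 = 0.0025, 1.4 mm / 800 = 0.0018.

```bash
for i in 1; do python3 -m handwheel '[[[0, 0, 0, 0.0009, 0, 0, 15], [0, 0, 0, 0.0018, 0, 0, 15], [0, 0, 0, 0.0025, 0, 0, 15]]]'; done; python3 -m handwheel '[[[0, 0, 0, 0.0009, 0, 0, 15], [0, 0, 0, 0.0018, 0, 0, 15]]]'; python3 -m handwheel '[[[0, 0, 0, 0.0009, 0, 0, 15], [0, 0, 0, 0.0018, 0, 0, 15]]]'
```

```text
time: 18.15
tool_pos: [609.2, -59.1, 10.0]
tcp_rot: [180.0, 0.0, 65.7]
ft_force: [-2.4, -4.6, 1.2]
finger_gap: 23.1
grip_force: 42.1
time: 18.4
tool_pos: [609.7, -57.9, 10.0]
tcp_rot: [180.0, 0.0, 65.7]
ft_force: [-1.8, -4.2, 0.5]
finger_gap: 23.4
grip_force: 42.1
time: 18.65
tool_pos: [610.3, -56.6, 10.0]
tcp_rot: [180.0, 0.0, 65.7]
ft_force: [-1.8, -5.3, 0.5]
finger_gap: 23.2
grip_force: 42.1
```

```bash
python3 to.py 603 -73 10 65.9
python3 - <<'E'
from h import *
from bench import optics
t=optics.snapshot("top"); pickle.dump(t,open("top6.pkl","wb"))
g=np.array([638.6,10.2,0])
# brightness/BGR profile along gauge x at y=0 (z=40)
xs=np.arange(70,125,2)
for y in (-15,15):
    uv=proj(t,(np.c_[xs,np.full(len(xs),y),np.full(len(xs),40)])@R(65.9).T+g).round().astype(int)
    print(y,[(int(x),*map(int,t["pixels"][v,u])) for x,(u,v) in zip(xs,uv)])
E
```

```text
rot [ 0.    0.   -0.15] d [-18.    0.1  -0. ] t 18.65 [610.3 -56.6  10. ] [180.     0.    65.75] [-1.75 -5.27  0.49] [-0.65  0.35 -0.04]
-15 [(70, 235, 236, 236), (72, 235, 237, 237), (74, 234, 237, 237), (76, 235, 236, 236), (78, 234, 236, 236), (80, 235, 236, 237), (82, 235, 236, 237), (84, 235, 236, 237), (86, 235, 237, 237), (88, 235, 237, 237), (90, 234, 236, 236), (92, 233, 235, 235), (94, 233, 235, 235), (96, 234, 236, 236), (98, 235, 237, 237), (100, 235, 237, 236), (102, 234, 236, 236), (104, 223, 227, 227), (106, 223, 227, 227), (108, 194, 214, 218), (110, 143, 196, 212), (112, 101, 152, 169), (114, 57, 82, 96), (116, 36, 40, 48), (118, 42, 45, 52), (120, 41, 46, 54), (122, 44, 50, 57), (124, 44, 50, 57)]
15 [(70, 235, 236, 237), (72, 234, 236, 236), (74, 234, 236, 237), (76, 235, 237, 237), (78, 234, 236, 236), (80, 235, 236, 237), (82, 235, 237, 237), (84, 235, 237, 237), (86, 235, 237, 237), (88, 235, 237, 237), (90, 234, 236, 236), (92, 228, 230, 230), (94, 231, 233, 232), (96, 234, 236, 236), (98, 235, 237, 237), (100, 235, 237, 237), (102, 234, 236, 236), (104, 228, 232, 231), (106, 228, 232, 231), (108, 192, 220, 225), (110, 162, 212, 222), (112, 123, 173, 187), (114, 77, 100, 116), (116, 61, 75, 89), (118, 61, 73, 86), (120, 54, 62, 72), (122, 45, 51, 60), (124, 43, 50, 57)]
```

The dark gap has closed in the top picture, so the lid edge now meets the plate. I feel forward for contact.

To row units: 1.2 mm / 800 = 0.0015, 0.6 mm / 800 = 0.0008.

```bash
python3 -m handwheel '[[[0, 0, 0, 0.0008, 0, 0, 15], [0, 0, 0, 0.0015, 0, 0, 15]]]'; python3 -m handwheel '[[[0, 0, 0, 0.0008, 0, 0, 15], [0, 0, 0, 0.0015, 0, 0, 15]]]'
```

```text
time: 18.95
tool_pos: [610.6, -56.1, 10.0]
tcp_rot: [-180.0, 0.1, 65.7]
ft_force: [-3.8, -9.2, 0.8]
finger_gap: 23.2
grip_force: 42.3
time: 19.2
tool_pos: [610.7, -56.1, 10.0]
tcp_rot: [-180.0, 0.2, 65.7]
ft_force: [-7.7, -12.4, 3.4]
finger_gap: 23.2
grip_force: 42.5
```

Firm contact: motion stopped dead at about 14 N total, roughly 10 N of it on the stop. I relieve the arm slightly, let go and rise.

```bash
python3 -m handwheel '[[[0, 0, 0, -0.0008, 0, 0, 15], [0, 0, 0, -0.0013, 0, 0, 15]]]'; python3 -m handwheel '[[[0, 0, 0, -0.0013, 0, 0, 30], [0, 0, 0, -0.0013, 0, 0, 60], [0, 0, 0, -0.0013, 0, 0, 60], [0, 0, 0, -0.0013, 0, 0, 60], [0, 0, 0, -0.0013, 0, 0, 60]]]'; python3 -m handwheel '[[[0, 0, 0, 0, 0, -0.0125, 60], [0, 0, 0, 0, 0, -0.0375, 60], [0, 0, 0, 0, 0, -0.075, 60], [0, 0, 0, 0, 0, -0.125, 60], [0, 0, 0, 0, 0, -0.175, 60], [0, 0, 0, -0.05, 0, -0.2, 60], [0, 0, 0, -0.1, 0, -0.225, 60], [0, 0, 0, -0.1, 0, -0.225, 60]]]'
```

```text
time: 19.45
tool_pos: [610.6, -56.1, 10.0]
tcp_rot: [180.0, 0.1, 65.7]
ft_force: [-2.9, -7.1, 1.8]
finger_gap: 23.7
grip_force: 42.2
time: 20.08
tool_pos: [610.5, -56.1, 9.9]
tcp_rot: [180.0, -0.0, 65.8]
ft_force: [-0.4, 0.6, 0.6]
finger_gap: 60.0
grip_force: 0.0
time: 21.08
tool_pos: [578.4, -132.0, 194.4]
tcp_rot: [179.6, -0.0, 65.6]
ft_force: [0.1, 0.4, -0.7]
finger_gap: 59.8
grip_force: 0.0
```

Run:
```python
from h import *
from bench import optics,r
t=optics.snapshot("top"); a=pickle.load(open("top6.pkl","rb")); b=pickle.load(open("top0.pkl","rb"))
g=np.array([638.6,10.2,0]); xs=np.arange(96,122,2)
for d in (a,t):
    uv=proj(d,(np.c_[xs,np.full(len(xs),-15),np.full(len(xs),40)])@R(65.9).T+g).round().astype(int); print([int(d["pixels"][v,u][0]) for u,v in uv])
# jars unchanged?
for n,(y0,y1,x0,x1) in {"b":(130,172,228,262),"a":(154,195,298,332)}.items():
    print(n,np.abs(t["pixels"][y0:y1,x0:x1].astype(int)-b["pixels"][y0:y1,x0:x1]).mean().round(1))
s=r.sense(); print(s["tool_pos"],s["ft_force"],s["finger_gap"],s["qd"].round(2))
```

```text
[234, 235, 235, 234, 223, 223, 194, 143, 101, 57, 36, 42, 41]
[224, 224, 223, 224, 217, 217, 194, 142, 95, 50, 31, 36, 35]
b 11.8
a 13.2
[ 578.27386802 -130.40280479  192.77343973] [-0.61089763  0.30796709 -1.16359711] 60.22264405480358 [ 1.9   1.85  1.21  0.49 -0.55  0.59]
```

To row units: -60 mm / 800 = -0.075.

```bash
python3 -m handwheel '[[[0, 0, 0, -0.075, 0, 0, 60], [0, 0, 0, -0.075, 0, 0, 60], [0, 0, 0, -0.075, 0, 0, 60], [0, 0, 0, -0.075, 0, 0, 60]]]'
python3 - <<'E'
import cv2,pickle
from bench import optics
b=pickle.load(open("top0.pkl","rb"))["pixels"]; t=optics.snapshot("top")["pixels"]
for n,(y0,y1,x0,x1) in {"b":(130,172,228,262),"a":(154,195,298,332),"gauge":(165,240,175,230)}.items():
    m=cv2.matchTemplate(t[y0-8:y1+8,x0-8:x1+8],b[y0:y1,x0:x1],cv2.TM_CCOEFF_NORMED); print(n,cv2.minMaxLoc(m)[1::2])
E
```

```text
time: 21.62
tool_pos: [553.4, -182.5, 189.8]
tcp_rot: [-180.0, -0.0, 65.8]
ft_force: [0.3, 0.1, 0.1]
finger_gap: 59.9
grip_force: 0.0
b (0.9988745450973511, (8, 8))
a (0.999279260635376, (8, 8))
gauge (0.6070950627326965, (8, 8))
```

The jars haven't moved, the pan rests at the stop, and the robot is clear.

```bash
python3 -c "
from bench import workorder
print(workorder.hand_in())"
```

```text
the job is handed in; nothing more can be done
None
```

I pressed the lid fully home (14 N), slid the pan under the bar to the stop and pressed it there with about 10 N, then let go; both spice jars are unmoved, and I handed the job in at about 22 s.

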